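# Rack the water samples in order of size

### The arm

A 6-joint arm with a two-finger parallel gripper is mounted at the origin on the work surface. World frame = base frame: x ahead of the robot, y to its left, z up, the work surface at z = 0. Lengths are in m, angles in rad, forces in N, time in s.
With the tool pointing down it reaches from about 0.35 to 0.775 m from the base axis. Payload 7.3 kg.
Tool frame: the origin (TCP) lies midway between the tips of the shut fingers; the grasp point (between the pads) lies ctrl.tcp_to_grasp behind it (ctrl.tcp_to_grasp is the distance from the TCP to the grasp point, in m); z points along the fingers, y is the line along which they close (so a half turn about z gives the same grasp; the last joint's range is limited). The gripper opens to 92 mm and grips with 3 to 60 N. Pads are 19 mm wide; open, the fingers measure 130 mm over their backs; the gripper's body (75 mm by 190 mm) begins 47 mm behind the grasp point.
Start: joints at [1.079, 0.342, 1.524, -0, 1.275, -0.146], TCP at [0.178, 0.494, 0.206] pointing down, gripper open.
Joint ranges: [-2.53, 2.53], [-0.77, 2.02], [0.04, 2.7], [-1, 4.14], [0.28, 2.66], [-3.11, 3.11]. Speed limits (rad/s): [2.57, 2.57, 3.14, 3.14, 3.14, 3.14].

### API

Orientations are given as a unit quaternion [x, y, z, w].
In Python, from station import ctrl gives the robot as it stands. The module is installed in compiled form; this text tells all that it offers.
- The arm moves only by the tool send_rows, never from a script. Its argument "increments" is a list of rows, each an object of numbers: "tx", "ty", "tz": the shift along the tool's x, y, z in cm; "twist": the turn about the tool's z in rad; "hand": the closure, from -1 (fully open) to 1 (shut). In form: [{"tx": .., "ty": .., "tz": .., "twist": .., "hand": ..}, ...]. A call has 1 to 12 rows; each row is the pose to reach, as a shift and turn from the pose commanded when the call began, along the tool's axes at that moment; what a row does not reach only later rows make up. A row lasts 1/8 s, in which the tool goes at most 62.5 mm and 10.7 degrees, less where a joint would pass 70% of its speed; a pose out of reach is approached as far as the arm can. A call with a gripper value outside its range is refused whole. The fingers move at their own pace and stop on an object; "newtons" is the grip in N (left out, the last holds). Time passes only in rows, so rows that repeat a pose let the fingers close. It gives the time, the measured TCP pose, the force, the opening and the grip force at its end, in the units of the state.
- ctrl.observe(): the state, without advancing time (a new reading comes with each control period).
- ctrl.snapshot(name): name is "scene" or "side" or "wrist"; returns a dict with "image" (480x640x3 uint8, red, green, blue), "intrinsics" (3x3 intrinsics, pixels), "rvec" (rotation vector, rad) and "tvec" (3), from world to camera coordinates, as OpenCV has them. Camera axes: x right, y down, z forward; pixel columns grow to the right and rows downward; lengths in m; the calibration is good to about 2 mm. A picture is of the moment at which its call begins. There is no depth.
- ctrl.close_job(): hands the job in; it is judged then, once.
The state is a dict: "t": time; "joint_positions": joint angles; "joint_velocities": joint speeds; "joint_efforts": joint torques, N m; "tcp_pos": TCP position; "ee_rot": TCP orientation; "contact_force": force on the tool from outside, world axes, zero at the start; "torque": the same for the moment, N m; "gripper_width": opening from 0.0 (shut) to 1.0 (fully open); "grip_force": force on a finger pad.
Only numpy, scipy, OpenCV 4.12 (cv2) and the standard library are available. Lean on these libraries where they do the work, as an engineer would, in place of code of your own. Each camera call takes 0.05 s, during which the arm holds its last target. There are 200 camera calls.

### The job

Put the four full sample bottles back in the grey rack in order of size, each standing on the bottom of the hole of its own size, from the smallest bottle in the smallest hole to the largest in the largest. Keep every bottle upright all the time, and leave the wash bottle where it stands.

Things in the scene. Friction and masses are not known exactly. Their poses are not given: they have to be found in the camera images.
- bottle_60: The smallest of four white plastic sample bottles with white ribbed screw caps (60 ml, full, about 75 g): loose, standing on the bench, body 39 mm across, 86 mm tall in all; the cap is the top 18 mm and 32 mm across, made to be gripped. Origin at the centre of its underside, z up. Round, so its yaw does not matter.
- bottle_125: The second smallest of four white plastic sample bottles with white ribbed screw caps (125 ml, full, about 150 g): loose, standing on the bench, body 51 mm across, 102 mm tall in all; the cap is the top 20 mm and 41 mm across, made to be gripped. Origin at the centre of its underside, z up. Round, so its yaw does not matter.
- bottle_250: The second largest of four white plastic sample bottles with white ribbed screw caps (250 ml, full, about 290 g): loose, standing on the bench, body 61 mm across, 133 mm tall in all; the cap is the top 22 mm and 47 mm across, made to be gripped. Origin at the centre of its underside, z up. Round, so its yaw does not matter.
- bottle_500: The largest of four white plastic sample bottles with white ribbed screw caps (500 ml, full, about 570 g): loose, standing on the bench, body 73 mm across, 169 mm tall in all; the cap is the top 24 mm and 57 mm across, made to be gripped. Origin at the centre of its underside, z up. Round, so its yaw does not matter.
- seat_60: The smallest of the rack's four places: a black rubber pad 45 mm across on the base plate, 12 mm above the bench, seen from above through its round hole in the upper plate (51 mm across, 12 mm wider than its bottle, upper face 40 mm above the bench). Fixed to the rack. Origin at the centre of the pad's top face, where the bottle's underside comes to rest; axes as the rack's.
- seat_125: The second smallest of the rack's four places: a black rubber pad 57 mm across on the base plate, 12 mm above the bench, seen from above through its round hole in the upper plate (63 mm across, 12 mm wider than its bottle, upper face 40 mm above the bench). Fixed to the rack. Origin at the centre of the pad's top face, where the bottle's underside comes to rest; axes as the rack's.
- seat_250: The second largest of the rack's four places: a black rubber pad 67 mm across on the base plate, 12 mm above the bench, seen from above through its round hole in the upper plate (73 mm across, 12 mm wider than its bottle, upper face 40 mm above the bench). Fixed to the rack. Origin at the centre of the pad's top face, where the bottle's underside comes to rest; axes as the rack's.
- seat_500: The largest of the rack's four places: a black rubber pad 79 mm across on the base plate, 12 mm above the bench, seen from above through its round hole in the upper plate (85 mm across, 12 mm wider than its bottle, upper face 40 mm above the bench). Fixed to the rack. Origin at the centre of the pad's top face, where the bottle's underside comes to rest; axes as the rack's.
- rack: Grey plastic bottle rack, fixed to the bench in any direction: base plate and bored upper plate, 345 mm long (its own y) by 112 mm wide (its own x), 40 mm high, with a 22 mm wire carrying handle low at each end. Four holes in one row along y, graded from the smallest (towards -y) to the largest (towards +y), at y = -131.5, -60.5, 21.5, 114.5 mm. Origin at the centre of its underside, z up.
- wash_bottle: White wash bottle with a blue cap and a bent spout, 74 mm across and 205 mm tall with the spout, loose, standing on the left of the bench, outside the sample bottles; not part of the job. Origin at the centre of its underside; the spout points along its x and reaches 65 mm out.
Not all that is in view belongs to the job. Leave any green or yellow look-alike of the bottle_250 alone.

How it is judged:
By the outcome, as a careful person would: the job done as asked, in the order asked, and still so for the second after the job is handed in, with the robot touching nothing.
It also fails if it takes over 104 s, if anything falls off the work surface, if the arm or the gripper's body presses on something with over 40 N, if the wrist force passes 120 N, or if a joint passes its speed limit or range.

## Working session

There is one attempt and no reset: what is moved stays moved. The work goes in short steps, Python scripts to look and compute and a tool call to move; the robot and the scene stay as the last step left them, time stands still between calls to the robot, and variables do not carry over. Pictures are saved under pics/ and viewed, at most 16 in all, crops included, and the job is handed in when it is done.

Besides the shell and the picture viewer there is one more tool, called after "Request:" by a JSON object that holds its "op" and its "data", one argument or row to a line. send_rows: Moves the arm, as the interface text tells. Its arguments: {"type":"object","properties":{"increments":{"type":"array"},"newtons":{"type":"number"}},"required":["increments"]}

```bash
mkdir -p pics; cat > h.py <<'E'
import numpy as np, cv2
from station import ctrl
def snap(n,f):
    s=ctrl.snapshot(n); cv2.imwrite('pics/'+f,s['image'][:,:,::-1]); np.savez('pics/'+f[:-4]+'.npz',**s); return s
def ld(f): return dict(np.load('pics/'+f+'.npz'))
def ray(s,uv,z):
    R,_=cv2.Rodrigues(s['rvec']); C=-R.T@s['tvec'].ravel()
    d=R.T@np.linalg.inv(s['intrinsics'])@np.array([uv[0],uv[1],1.]); return C+d*(z-C[2])/d[2]
def proj(s,P): return cv2.projectPoints(np.array(P,float).reshape(-1,3),s['rvec'],s['tvec'],s['intrinsics'],None)[0].reshape(-1,2)
E
python3 - <<'E'
from h import *
for n in('scene','side','wrist'):
    s=snap(n,n+'0.png'); R,_=cv2.Rodrigues(s['rvec']); print(n,-R.T@s['tvec'].ravel(),R[2],s['intrinsics'][0,0])
print(ctrl.observe(),ctrl.tcp_to_grasp)
E
```

```text
scene [ 1.54572385 -0.18464256  0.70840354] [-0.82822376  0.19150045 -0.52666212] 568.5207194587551
side [0.40882877 0.85057795 0.68197431] [ 0.1336108  -0.77016461 -0.62369434] 481.6527026266004
wrist [0.10176333 0.52103917 0.38481568] [ 0.2772045  -0.10091749 -0.95549638] 396.9250705797705
{'t': 0.15, 'joint_positions': array([ 1.07899948e+00,  3.42569476e-01,  1.52478018e+00,  4.83770536e-06,
        1.27542391e+00, -1.46017489e-01]), 'joint_velocities': array([-8.85492752e-04, -3.39969792e-03, -3.66576698e-03,  5.49208842e-05,
        5.02018620e-04, -5.95597028e-05]), 'joint_efforts': array([ 1.68662751e-03, -4.31469762e+01, -2.44354409e+01,  7.16907810e-02,
        5.36206516e-02, -1.18170810e-04]), 'tcp_pos': array([0.17776726, 0.49363761, 0.20520719]), 'ee_rot': array([ 1.72030325e-01,  9.85091477e-01, -5.59959957e-04, -1.87322436e-04]), 'contact_force': array([ 0.27528019,  0.53751669, -0.08191158]), 'torque': array([-0.00356284, -0.01170385,  0.00432001]), 'grip_force': 0.0, 'gripper_width': 1.0041338046644046} 0.0188
```

View pics/scene0.png

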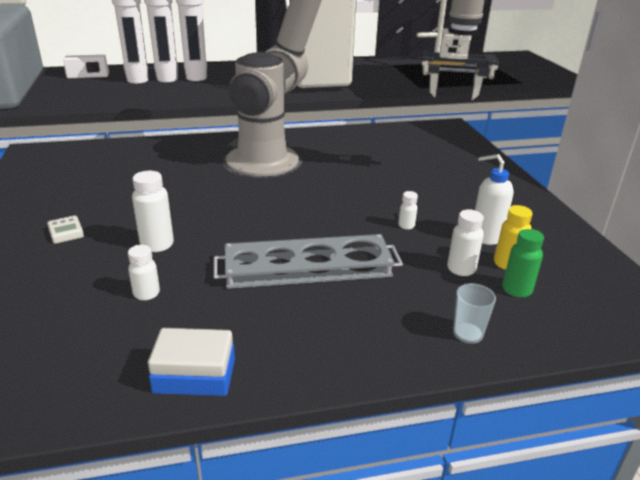

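View pics/side0.png

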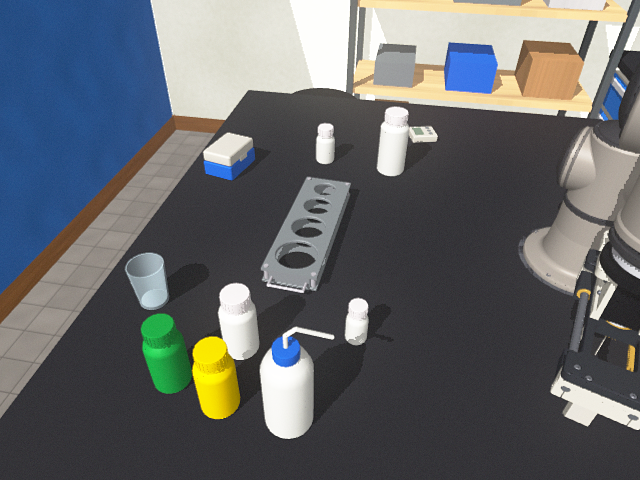

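The scene view shows the grey rack at (310,260), with its largest hole to the right (+y). White bottles: 60 at (408,212), 250 at (465,245), 125 at (144,273), 500 at (153,212). The wash bottle (blue cap) is at (493,205), and the yellow (515,240) and green (523,262) look-alikes are to be left alone. The side view agrees: 60 at (357,322), 250 at (238,320), 125 at (325,143), 500 at (393,140), and the rack at (308,235).

```bash
cat > m.py <<'E'
from h import *
def bot(s,roi,h,r,rc,thr=120):
    u0,v0,u1,v1=roi; im=s['image'][v0:v1,u0:u1].astype(int)
    m=((im.min(2)>thr)&(np.ptp(im,axis=2)<45)).astype(np.uint8)
    n,l,st,ce=cv2.connectedComponentsWithStats(m); k=1+np.argmax(st[1:,4]); ys,xs=np.nonzero(l==k)
    R,_=cv2.Rodrigues(s['rvec']); C=-R.T@s['tvec'].ravel()
    mid=lambda y:(xs[ys==y].min()+xs[ys==y].max())/2
    t,b=ys.min(),ys.max(); H=b-t
    rows=np.arange(t+int(.4*H),b-int(.15*H)); p=np.polyfit(rows,[mid(y) for y in rows],1)
    out=[]
    for y,z,sg,rr in((t-.0,h,-1,rc),(b+1.,0,1,r)):
        P=ray(s,(u0+np.polyval(p,y)+.0,v0+y),z); d=P-C; d[2]=0; d/=np.linalg.norm(d); out.append((P+sg*rr*d)[:2])
    return np.round(out,4).tolist(),(u0+xs.min(),v0+t,u0+xs.max(),v0+b)
E
python3 - <<'E'
from m import *
S,D=ld('scene0'),ld('side0')
dim={'60':(.086,.0195,.016),'125':(.102,.0255,.0205),'250':(.133,.0305,.0235),'500':(.169,.0365,.0285)}
rs={'60':(393,185,425,235),'125':(120,240,170,305),'250':(440,203,483,280),'500':(125,165,180,256)}
rd={'60':(340,290,374,352),'125':(308,115,342,170),'250':(212,278,264,364),'500':(370,98,410,182)}
for k in dim: print(k,bot(S,rs[k],*dim[k]),bot(D,rd[k],*dim[k]))
a=cv2.resize(S['image'][225:295,205:405],None,fx=4,fy=4,interpolation=2); b=cv2.resize(D['image'][170:300,245:365],None,fx=2.4,fy=2.4)
c=np.zeros((600,800,3),np.uint8); c[:280]=a; c[280:280+b.shape[0],:b.shape[1]]=b
d=cv2.resize(S['image'][170:300,390:550],None,fx=2.4,fy=2.4)
c[280:280+d.shape[0],400:400+d.shape[1]]=d
cv2.imwrite('pics/rack.png',c[:,:,::-1])
E
```

```text
60 ([[0.4293, 0.2981], [0.4323, 0.2956]], (np.int64(399), np.int64(191), np.int64(417), np.int64(229))) ([[0.4377, 0.2959], [0.4358, 0.2912]], (np.int64(345), np.int64(298), np.int64(367), np.int64(344)))
125 ([[0.5723, -0.3119], [0.5886, -0.3128]], (np.int64(128), np.int64(240), np.int64(169), np.int64(299))) ([[0.5948, -0.3083], [0.5964, -0.312]], (np.int64(316), np.int64(123), np.int64(334), np.int64(163)))
250 ([[0.5958, 0.369], [0.6244, 0.3543]], (np.int64(448), np.int64(203), np.int64(482), np.int64(275))) ([[0.6314, 0.3522], [0.6269, 0.349]], (np.int64(218), np.int64(283), np.int64(258), np.int64(359)))
500 ([[0.4028, -0.2957], [0.4235, -0.2937]], (np.int64(128), np.int64(170), np.int64(173), np.int64(255))) ([[0.4119, -0.2959], [0.4144, -0.2958]], (np.int64(377), np.int64(106), np.int64(409), np.int64(175)))
```

View pics/rack.png

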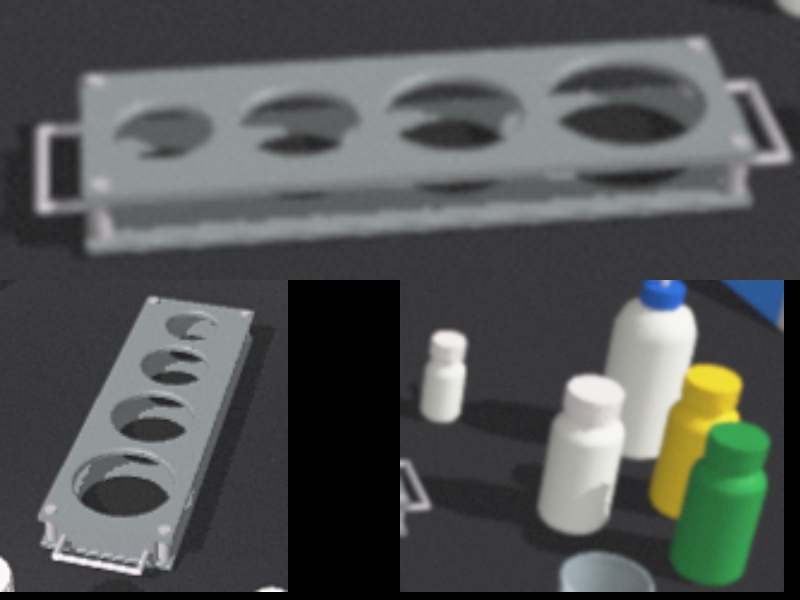

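The crop shows the rack's holes graded left to right. In scene pixels the hole centres are about (246,258), (280,256), (319,254), (362,251). The white bottle beside the yellow and green ones, in front of the wash bottle, has a white cap and the right size, so it is bottle_250.

```bash
cat >> h.py <<'E'
YS=np.array([-131.5,-60.5,21.5,114.5])/1000
def rackfit(pts): # pts (4,2) world -> x,y,yaw (yaw of rack y-axis)
    c=pts.mean(0); d=np.linalg.svd(pts-c)[2][0]; d*=np.sign(d@(pts[3]-pts[0]))
    o=c-d*YS.mean(); return o, np.arctan2(-d[0],d[1]), np.round(1000*(pts-(o+np.outer(YS,d))),1)
E
python3 - <<'E'
from m import *
S,D=ld('scene0'),ld('side0')
s=np.array([[113,213,105,158],[240,360,92,154],[386,524,78,150],[548,708,62,146]])/4
d=np.array([[164,217,313,340],[141,206,346,384],[111,193,393,441],[72,178,450,517]],float)
d[:,2:]-=280; d/=2.4
for c,e,off in((S,s,(205,225)),(D,d,(245,170))):
    uv=np.c_[e[:,:2].mean(1)+off[0],e[:,2:].mean(1)+off[1]]
    P=np.array([ray(c,q,.04)[:2] for q in uv]); o,y,r=rackfit(P); print(P.round(4).tolist(),o,y,r.tolist())
    R=np.array([[np.cos(y),-np.sin(y)],[np.sin(y),np.cos(y)]])
    print((o+np.array([[-.056,-.1725],[-.056,.1725],[.056,.1725],[.056,-.1725]])@R.T).round(4).tolist())
E=[(225,243.7),(383,234.5),(393.7,265),(226.3,276.7)]
print([ray(S,q,.04)[:2].round(4).tolist() for q in E])
dim={'60':(.086,.0195,.016),'125':(.102,.0255,.0205),'250':(.133,.0305,.0235),'500':(.169,.0365,.0285)}
for k,q in(('125',(125,246,165,305)),('500',(130,165,180,246)),('250',(440,209,476,280))): print(k,bot(S,q,*dim[k],thr=110))
E
```

```text
[[0.56, -0.1079], [0.5648, -0.0366], [0.5709, 0.0453], [0.5779, 0.1385]] [0.56942975 0.02379211] -0.07285592745628594 [[0.1, -0.5], [-0.2, -0.1], [-0.1, 0.1], [0.1, 0.5]]
[[0.501, -0.1442], [0.5261, 0.1999], [0.6378, 0.1918], [0.6127, -0.1523]]
[[0.561, -0.1036], [0.5657, -0.0352], [0.5702, 0.0476], [0.5748, 0.1406]] [0.56870249 0.02634072] -0.055650365693140524 [[-0.4, 1.4], [0.4, -1.2], [0.3, -0.2], [-0.3, -0.0]]
[[0.5032, -0.1428], [0.5224, 0.2017], [0.6342, 0.1955], [0.615, -0.149]]
[[0.4978, -0.1459], [0.5215, 0.2036], [0.6401, 0.1886], [0.6192, -0.1526]]
125 ([[0.5945, -0.3103], [0.5919, -0.3122]], (np.int64(128), np.int64(246), np.int64(164), np.int64(300)))
500 ([[0.4027, -0.2961], [0.3816, -0.2981]], (np.int64(132), np.int64(170), np.int64(173), np.int64(245)))
250 ([[0.6178, 0.3424], [0.6244, 0.3541]], (np.int64(448), np.int64(209), np.int64(475), np.int64(275)))
```

Request:
{"op": "send_rows", "data": {
  "increments": [
    {"tz":-4,"twist":-0.12,"hand":-1},
    {"tz":-8,"twist":-0.24},
    {"tx":-5,"ty":-1.6,"tz":-8,"twist":-0.346},
    {"tx":-10,"ty":-3.2,"tz":-8,"twist":-0.346},
    {"tx":-15,"ty":-4.8,"tz":-8,"twist":-0.346},
    {"tx":-20,"ty":-6.4,"tz":-8,"twist":-0.346},
    {"tx":-25,"ty":-8,"tz":-8,"twist":-0.346},
    {"tx":-30.8,"ty":-10,"tz":-8,"twist":-0.346},
    {"tx":-30.8,"ty":-10,"tz":-8,"twist":-0.346},
    {"tx":-30.8,"ty":-10,"tz":-8,"twist":-0.346}
  ],
  "newtons": 20
}}

```text
validation failed for argument at $.in...
```

```bash
python3 - <<'E'
from m import *
o=ctrl.observe(); print(o['t'],o['tcp_pos'],o['ee_rot'],o['contact_force'])
s=snap('wrist','w1.png')
D=ld('side0')
for n,q,r in(('wash',(288,437),.037),('yel',(220,417),.0305),('grn',(170,392),.0305),('250',(240,360),.0305)):
    P=ray(D,q,0)[:2]; C=np.array([.4088,.8506]); d=P-C; print(n,P+r*d/np.linalg.norm(d))
print('60 proj',proj(s,[[.434,.295,.086],[.569,.139,.04]]))
E
```

```text
0.15 [0.17776726 0.49363761 0.20520719] [ 1.72030325e-01  9.85091477e-01 -5.59959957e-04 -1.87322436e-04] [ 0.27528019  0.53751669 -0.08191158]
wash [0.52195147 0.46099337]
yel [0.63617564 0.45820646]
grn [0.73225762 0.43410058]
250 [0.63528319 0.35074304]
60 proj [[227.19993456 523.46504461]
 [165.98748714 594.88404527]]
```

View pics/w1.png

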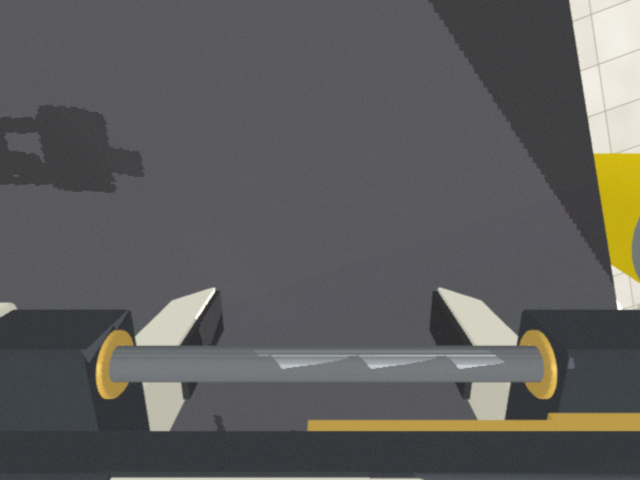

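The wrist view was taken before any move, because the rows were refused. It shows only bare bench and the open fingers at the bottom, near (330,350). I'll resend with every field in every row.

Request:
{"op": "send_rows", "data": {
  "increments": [
    {"tx":0,"ty":0,"tz":-4,"twist":-0.12,"hand":-1},
    {"tx":0,"ty":0,"tz":-8,"twist":-0.24,"hand":-1},
    {"tx":-5,"ty":-1.6,"tz":-8,"twist":-0.346,"hand":-1},
    {"tx":-10,"ty":-3.2,"tz":-8,"twist":-0.346,"hand":-1},
    {"tx":-15,"ty":-4.8,"tz":-8,"twist":-0.346,"hand":-1},
    {"tx":-20,"ty":-6.4,"tz":-8,"twist":-0.346,"hand":-1},
    {"tx":-25,"ty":-8,"tz":-8,"twist":-0.346,"hand":-1},
    {"tx":-30.8,"ty":-10,"tz":-8,"twist":-0.346,"hand":-1},
    {"tx":-30.8,"ty":-10,"tz":-8,"twist":-0.346,"hand":-1},
    {"tx":-30.8,"ty":-10,"tz":-8,"twist":-0.346,"hand":-1}
  ],
  "newtons": 20
}}

```text
t: 1.45
tcp_pos: [0.4334, 0.2956, 0.2855]
ee_rot: [0.0, 1.0, 0.0, -0.0]
contact_force: [-0.3, -0.4, -0.6]
gripper_width: 1.0
grip_force: 0.0
```

Request:
{"op": "send_rows", "data": {
  "increments": [
    {"tx":0,"ty":0,"tz":5,"twist":0,"hand":-1},
    {"tx":0,"ty":0,"tz":10,"twist":0,"hand":-1},
    {"tx":0,"ty":0,"tz":14,"twist":0,"hand":-1},
    {"tx":0,"ty":0,"tz":17,"twist":0,"hand":-1},
    {"tx":0,"ty":0,"tz":19.5,"twist":0,"hand":-1},
    {"tx":0,"ty":0,"tz":21.2,"twist":0,"hand":-1},
    {"tx":0,"ty":0,"tz":22,"twist":0,"hand":-1},
    {"tx":0,"ty":0,"tz":22,"twist":0,"hand":-1}
  ]
}}

```text
t: 2.45
tcp_pos: [0.4331, 0.2962, 0.0658]
ee_rot: [-0.001, 1.0, -0.0, -0.0]
contact_force: [-1.0, 0.7, -0.3]
gripper_width: 0.999
grip_force: 0.0
```

```bash
python3 - <<'E'
from h import *
o=ctrl.observe(); print(o['tcp_pos'],o['contact_force'])
a=snap('scene','s2.png')['image'][150:260,340:500]; b=snap('side','d2.png')['image'][220:400,280:440]
c=np.hstack([cv2.resize(a,(400,275)),cv2.resize(b,(400,450))[:275+0]]) if 0 else np.hstack([cv2.copyMakeBorder(cv2.resize(a,(400,275)),0,175,0,0,0),cv2.resize(b,(400,450))])
cv2.imwrite('pics/g60.png',c[:,:,::-1])
E
```

```text
[0.43308935 0.29619454 0.06576705] [-1.0496149   0.71371857 -0.25208585]
```

View pics/g60.png

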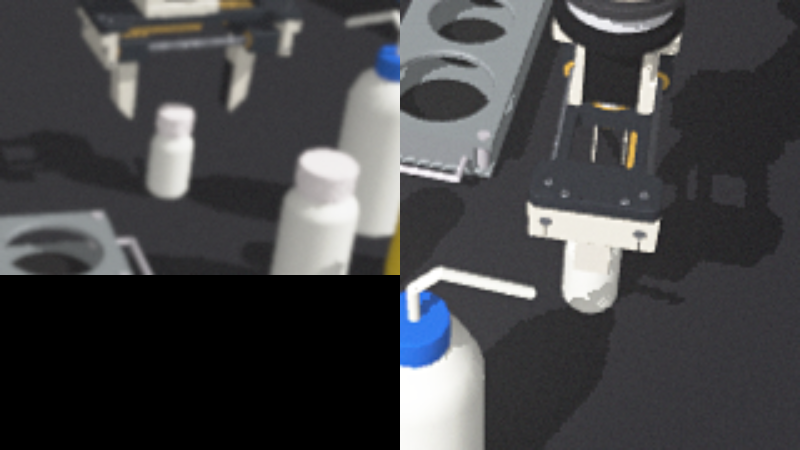

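```bash
python3 - <<'E'
from h import *
for f in('s2','d2'):
    s=ld(f); print(proj(s,[[.433,.296,.066],[.433,.25,.066],[.433,.342,.066],[.433,.296,0],[.433,.296,.086],[.433,.296,.068]]).round(1).tolist())
E
```

```text
[[409.6, 202.3], [391.2, 203.9], [427.8, 200.7], [406.7, 226.1], [410.5, 194.8], [409.7, 201.6]]
[[359.2, 313.5], [362.2, 294.1], [356.0, 334.7], [356.9, 338.6], [360.0, 305.4], [359.3, 312.7]]
```

The crop shows the open fingers straddling the 60's cap at crop (175,120), centred in y. The tips look about 2 cm higher than the closed-tip TCP, so the fingers probably swing down as they shut. I'll close gently here.

Request:
{"op": "send_rows", "data": {
  "increments": [
    {"tx":0,"ty":0,"tz":0,"twist":0,"hand":1},
    {"tx":0,"ty":0,"tz":0,"twist":0,"hand":1},
    {"tx":0,"ty":0,"tz":0,"twist":0,"hand":1},
    {"tx":0,"ty":0,"tz":0,"twist":0,"hand":1},
    {"tx":0,"ty":0,"tz":0,"twist":0,"hand":1},
    {"tx":0,"ty":0,"tz":0,"twist":0,"hand":1},
    {"tx":0,"ty":0,"tz":0,"twist":0,"hand":1},
    {"tx":0,"ty":0,"tz":0,"twist":0,"hand":1}
  ],
  "newtons": 20
}}

```text
t: 3.55
tcp_pos: [0.4338, 0.2955, 0.0657]
ee_rot: [-0.0, 1.0, 0.0, 0.0]
contact_force: [-0.0, 0.4, 0.1]
gripper_width: 0.181
grip_force: 0.0
```

```bash
python3 - <<'E'
from h import *
o=ctrl.observe(); print(o['tcp_pos'],o['contact_force'],o['gripper_width'],o['grip_force'])
a=snap('scene','s3.png')['image'][150:260,340:500]
cv2.imwrite('pics/g60b.png',cv2.resize(a,(400,275))[:,:,::-1])
E
```

```text
[0.43382226 0.29548457 0.06571712] [-0.0130435   0.35830639  0.06216702] 0.18102337983730668 0.0
```

View pics/g60b.png

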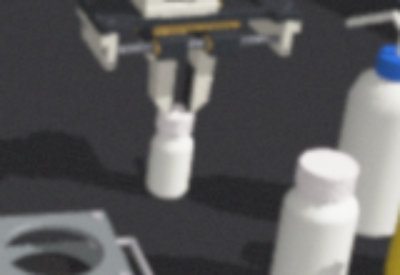

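The fingers closed to 17 mm with no force, so the tips passed above the cap: they show at crop (175,108), level with the cap top. I'll raise the arm, shut the fingers fully and calibrate the tip position against the TCP.

Request:
{"op": "send_rows", "data": {
  "increments": [
    {"tx":0,"ty":0,"tz":-2,"twist":0,"hand":1},
    {"tx":0,"ty":0,"tz":-5,"twist":0,"hand":1},
    {"tx":0,"ty":0,"tz":-5,"twist":0,"hand":1},
    {"tx":0,"ty":0,"tz":-5,"twist":0,"hand":1},
    {"tx":0,"ty":0,"tz":-5,"twist":0,"hand":1}
  ]
}}

```text
t: 4.22
tcp_pos: [0.4332, 0.2952, 0.1147]
ee_rot: [-0.0, 1.0, -0.0, -0.001]
contact_force: [0.6, 0.5, 0.2]
gripper_width: 0.003
grip_force: 0.0
```

```bash
python3 - <<'E'
from h import *
o=ctrl.observe(); p=o['tcp_pos']; print(p,o['gripper_width'])
c=[]
for n,f in(('scene','s4.png'),('side','d4.png')):
    s=snap(n,f); im=s['image'].copy()
    q=proj(s,[p,[.434,.2955,.086]]); print(q)
    u,v=q[0].astype(int); a=im[v-50:v+50,u-50:u+50]; a=cv2.resize(a,(400,400)); 
    t=((q[0]-[u-50,v-50])*4).astype(int); cv2.drawMarker(a,tuple(int(x) for x in t),(255,0,0),0,14,1); c.append(a)
cv2.imwrite('pics/tip.png',np.hstack(c)[:,:,::-1])
E
```

```text
[0.43320866 0.29516997 0.11470447] 0.0031400736362661003
[[411.56593975 183.99968216]
 [410.46774373 195.049989  ]]
[[361.04018238 292.94301831]
 [359.41323232 305.10798939]]
```

View pics/tip.png

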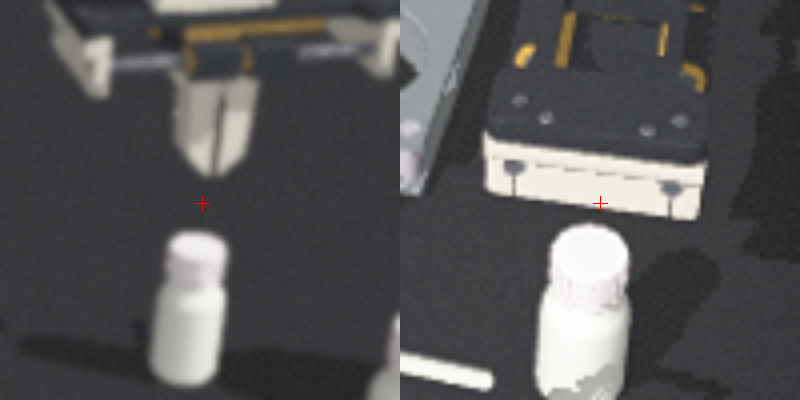

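The shut tips appear at scene px (414.8,178.2), but the TCP projects to (411.6,184.0), so the tips look higher. The bottle itself matches its estimate. I'll check with the wrist view and triangulate.

```bash
python3 - <<'E'
from h import *
p=ctrl.observe()['tcp_pos']; S=ld('s4'); D=ld('d4')
print('scene tip on planes', [ray(S,(414.8,178.2),z).round(4).tolist() for z in (.1147,.125,.135)])
print('side pred body end', proj(D,[[.433,.39,.18],[.433,.36,.18],[.433,.33,.13]]))
s=snap('wrist','w4.png'); im=s['image'].copy()
q=proj(s,[p,p+[0,0,.0188],[.434,.2955,.086]]); print(q)
for a in q: cv2.drawMarker(im,tuple(int(x) for x in a),(255,0,0),0,16,1)
cv2.imwrite('pics/w4m.png',im[:,:,::-1])
E
```

```text
scene tip on planes [[0.4054, 0.3136, 0.1147], [0.4251, 0.3049, 0.125], [0.4443, 0.2965, 0.135]]
side pred body end [[356.725739   308.45195481]
 [359.17643919 293.14017115]
 [359.33658039 301.98508042]]
[[325.78758849 291.39660869]
 [325.75690297 308.71729497]
 [326.27815654 271.226858  ]]
```

View pics/w4m.png

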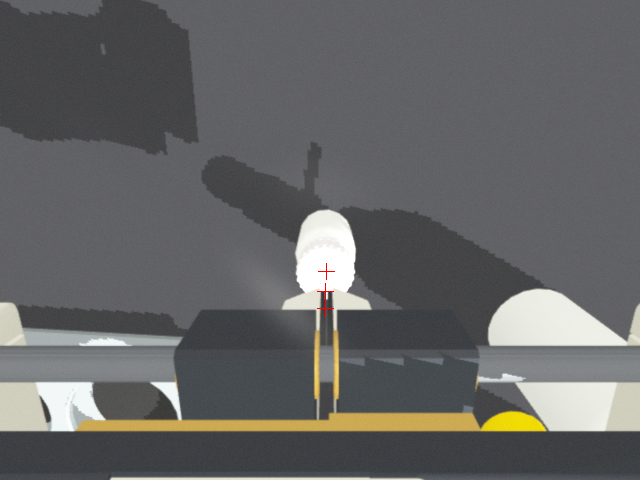

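The wrist view shows the cap centre at (326,270), on its prediction of (326,271), and the finger tips on the TCP ray at (326,290). Combined with the scene ray, the visible tips are about 19 mm above the reported TCP. I'll grasp with the TCP 18 mm below each cap's bottom edge, so 0.050 for the 60.

Request:
{"op": "send_rows", "data": {
  "increments": [
    {"tx":0,"ty":0,"tz":0,"twist":0,"hand":-0.4},
    {"tx":0,"ty":0,"tz":0,"twist":0,"hand":-0.4},
    {"tx":0,"ty":0,"tz":0,"twist":0,"hand":-0.4},
    {"tx":0,"ty":0,"tz":0,"twist":0,"hand":-0.4},
    {"tx":0,"ty":0,"tz":0,"twist":0,"hand":-0.4},
    {"tx":0,"ty":0,"tz":0,"twist":0,"hand":-0.4},
    {"tx":0,"ty":0,"tz":3,"twist":0,"hand":-0.4},
    {"tx":0,"ty":0,"tz":5,"twist":0,"hand":-0.4},
    {"tx":0,"ty":0,"tz":6,"twist":0,"hand":-0.4},
    {"tx":0,"ty":0,"tz":6.5,"twist":0,"hand":-0.4},
    {"tx":0,"ty":0,"tz":6.5,"twist":0,"hand":1},
    {"tx":0,"ty":0,"tz":6.5,"twist":0,"hand":1}
  ]
}}

```text
t: 5.88
tcp_pos: [0.4343, 0.2957, 0.0514]
ee_rot: [-0.0, 1.0, 0.0, 0.001]
contact_force: [-0.3, 0.6, 0.4]
gripper_width: 0.53
grip_force: 0.0
```

Request:
{"op": "send_rows", "data": {
  "increments": [
    {"tx":0,"ty":0,"tz":0,"twist":0,"hand":1},
    {"tx":0,"ty":0,"tz":0,"twist":0,"hand":1},
    {"tx":0,"ty":0,"tz":0,"twist":0,"hand":1},
    {"tx":0,"ty":0,"tz":0,"twist":0,"hand":1},
    {"tx":0,"ty":0,"tz":0,"twist":0,"hand":1}
  ]
}}

```text
t: 6.5
tcp_pos: [0.4341, 0.2955, 0.051]
ee_rot: [-0.0, 1.0, 0.0, 0.0]
contact_force: [0.4, -0.5, 4.9]
gripper_width: 0.342
grip_force: 20.0
```

Request:
{"op": "send_rows", "data": {
  "increments": [
    {"tx":0,"ty":0,"tz":-2,"twist":0,"hand":1},
    {"tx":0,"ty":0,"tz":-6,"twist":0,"hand":1},
    {"tx":-0.6,"ty":-2,"tz":-10,"twist":0,"hand":1},
    {"tx":-2,"ty":-6,"tz":-10,"twist":0,"hand":1},
    {"tx":-3.5,"ty":-11,"tz":-10,"twist":0,"hand":1},
    {"tx":-5,"ty":-16,"tz":-10,"twist":0,"hand":1},
    {"tx":-6.6,"ty":-21,"tz":-10,"twist":0,"hand":1},
    {"tx":-8.2,"ty":-26,"tz":-10,"twist":0,"hand":1},
    {"tx":-9.8,"ty":-31,"tz":-10,"twist":0,"hand":1},
    {"tx":-11.2,"ty":-36,"tz":-10,"twist":0,"hand":1},
    {"tx":-12.2,"ty":-39,"tz":-10,"twist":0,"hand":1},
    {"tx":-12.6,"ty":-40.2,"tz":-10,"twist":0,"hand":1}
  ]
}}

```text
t: 8.0
tcp_pos: [0.5598, -0.1079, 0.15]
ee_rot: [0.001, 1.0, 0.0, -0.001]
contact_force: [-0.9, 0.0, -0.3]
gripper_width: 0.341
grip_force: 20.0
```

Request:
{"op": "send_rows", "data": {
  "increments": [
    {"tx":0,"ty":0,"tz":2,"twist":0,"hand":1},
    {"tx":0,"ty":0,"tz":4,"twist":0,"hand":1},
    {"tx":0,"ty":0,"tz":4,"twist":0,"hand":1}
  ]
}}

```text
t: 8.38
tcp_pos: [0.5585, -0.1051, 0.1091]
ee_rot: [-0.001, 1.0, 0.001, -0.002]
contact_force: [-0.2, 0.1, -0.5]
gripper_width: 0.341
grip_force: 20.0
```

```bash
python3 - <<'E'
from h import *
o=ctrl.observe(); p=o['tcp_pos']; print(p,o['gripper_width'])
c=[]
for n,f,k in(('scene','s5.png',(205,170,405,290)),('side','d5.png',(245,100,405,290)),('wrist','w5.png',(120,120,520,360))):
    s=snap(n,f); a=s['image'][k[1]:k[3],k[0]:k[2]]; w=400; a=cv2.resize(a,(w,int(w*a.shape[0]/a.shape[1]))); c.append(a)
C=np.zeros((600,800,3),np.uint8); C[:240,:400]=c[0]; C[:475,400:]=c[1]; C[240:480,:400]=c[2]
cv2.imwrite('pics/p60.png',C[:,:,::-1])
E
```

```text
[ 0.55850147 -0.10507534  0.10913476] 0.34061416926730415
```

View pics/p60.png

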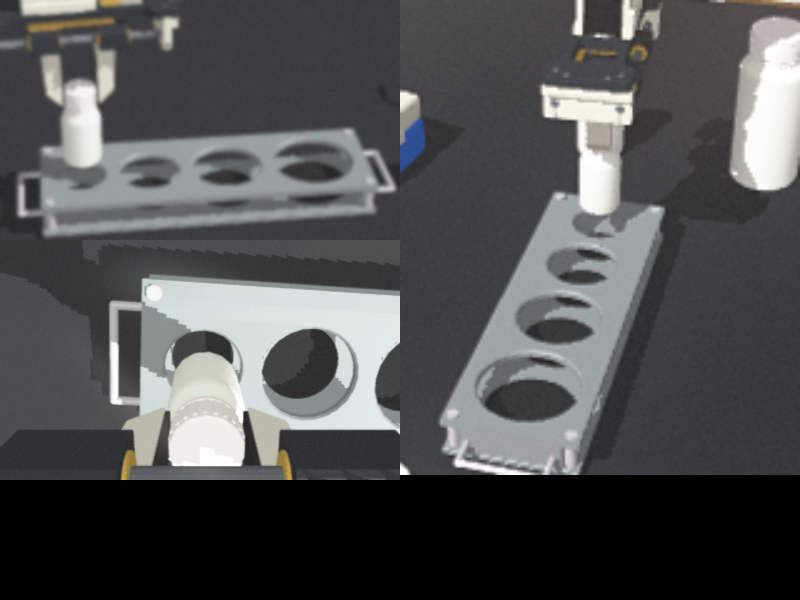

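The wrist part of the view shows the 60 held upright over its hole, whose rim centre is near px (323,248). The whole 125 hole is visible, centred at px (429.5,253).

```bash
python3 - <<'E'
from h import *
s=ld('w5'); o=ctrl.observe(); print(o['tcp_pos'])
print([ray(s,q,.04)[:2].round(4).tolist() for q in((429.5,253),(323.5,247.5),(285,250),(362,250),(322,210))])
q=proj(s,[[.565,-.0356,.04],[.5603,-.1064,.04]]); print(q)
# rim extremes predicted about the hole
for c,r in(((.565,-.0356),.0315),((.5603,-.1064),.0255)):
    t=np.linspace(0,2*np.pi,60); P=proj(s,np.c_[c[0]+r*np.cos(t),c[1]+r*np.sin(t),.04+0*t]); print(P.min(0),P.max(0))
E
```

```text
[ 0.56032695 -0.10600056  0.11152719]
[[0.5641, -0.0366], [0.5603, -0.1073], [0.5621, -0.1329], [0.562, -0.0817], [0.5349, -0.1082]]
[[430.89392094 254.24505556]
 [324.85876334 247.49696649]]
[383.71059812 208.03509368] [478.34941214 297.38183011]
[286.43769505 209.93616006] [363.27220271 283.02093563]
```

Request:
{"op": "send_rows", "data": {
  "increments": [
    {"tx":0,"ty":-0.07,"tz":1.5,"twist":0,"hand":1},
    {"tx":0,"ty":-0.07,"tz":3,"twist":0,"hand":1},
    {"tx":0,"ty":-0.07,"tz":4,"twist":0,"hand":1},
    {"tx":0,"ty":-0.07,"tz":4.5,"twist":0,"hand":1},
    {"tx":0,"ty":-0.07,"tz":4.65,"twist":0,"hand":1},
    {"tx":0,"ty":-0.07,"tz":4.65,"twist":0,"hand":1}
  ]
}}

```text
t: 9.28
tcp_pos: [0.5601, -0.1073, 0.0644]
ee_rot: [-0.0, 1.0, -0.0, 0.0]
contact_force: [0.3, 0.4, -0.8]
gripper_width: 0.343
grip_force: 20.0
```

Request:
{"op": "send_rows", "data": {
  "increments": [
    {"tx":0,"ty":0,"tz":0.1,"twist":0,"hand":1},
    {"tx":0,"ty":0,"tz":0.1,"twist":0,"hand":1}
  ]
}}

```text
t: 9.52
tcp_pos: [0.56, -0.1072, 0.0634]
ee_rot: [-0.0, 1.0, -0.0, 0.0]
contact_force: [-0.9, -0.4, -0.4]
gripper_width: 0.344
grip_force: 20.0
```

Request:
{"op": "send_rows", "data": {
  "increments": [
    {"tx":0,"ty":0,"tz":0.1,"twist":0,"hand":1},
    {"tx":0,"ty":0,"tz":0.1,"twist":0,"hand":1}
  ]
}}

```text
t: 9.78
tcp_pos: [0.5605, -0.1074, 0.063]
ee_rot: [-0.0, 1.0, -0.0, 0.001]
contact_force: [-1.6, -0.7, 4.3]
gripper_width: 0.341
grip_force: 20.0
```

Request:
{"op": "send_rows", "data": {
  "increments": [
    {"tx":0,"ty":0,"tz":0,"twist":0,"hand":-0.6},
    {"tx":0,"ty":0,"tz":0,"twist":0,"hand":-0.6},
    {"tx":0,"ty":0,"tz":0,"twist":0,"hand":-0.6},
    {"tx":0,"ty":0,"tz":-2,"twist":0,"hand":-0.6},
    {"tx":0,"ty":0,"tz":-6,"twist":0,"hand":-0.6},
    {"tx":0,"ty":0,"tz":-11,"twist":0,"hand":-0.6},
    {"tx":-0.8,"ty":-5,"tz":-12,"twist":0,"hand":-0.6},
    {"tx":-1.6,"ty":-10,"tz":-12,"twist":0,"hand":-0.6},
    {"tx":-2.5,"ty":-15,"tz":-12,"twist":0,"hand":-0.6},
    {"tx":-3.1,"ty":-19,"tz":-12,"twist":0,"hand":-0.6},
    {"tx":-3.4,"ty":-20.4,"tz":-12,"twist":0,"hand":-0.6},
    {"tx":-3.4,"ty":-20.4,"tz":-12,"twist":0,"hand":-0.6}
  ]
}}

```text
t: 11.28
tcp_pos: [0.5937, -0.3113, 0.1815]
ee_rot: [0.0, 1.0, 0.0, -0.0]
contact_force: [0.3, 0.8, 0.4]
gripper_width: 0.799
grip_force: 0.0
```

```bash
python3 - <<'E'
from h import *
o=ctrl.observe(); p=o['tcp_pos']; print(o['t'],p,o['gripper_width'])
S=snap('scene','s6.png'); D=snap('side','d6.png'); W=snap('wrist','w6.png')
print(proj(W,[[.594,-.311,.102],[.594,-.311,0]]))
c=np.zeros((600,800,3),np.uint8)
a=cv2.resize(S['image'][170:300,100:420],None,fx=1.25,fy=1.25); c[:a.shape[0],:400]=a
b=cv2.resize(D['image'][100:290,245:405],(400,475)); c[:475,400:]=b
w=W['image'][120:480,120:520]; c[200:560,:400]=w
cv2.imwrite('pics/q125.png',c[:,:,::-1])
E
```

```text
11.275 [ 0.59373601 -0.31128153  0.18150038] 0.7987480745851766
[[323.88031379 243.19062857]
 [324.2881452  210.64526337]]
```

View pics/q125.png

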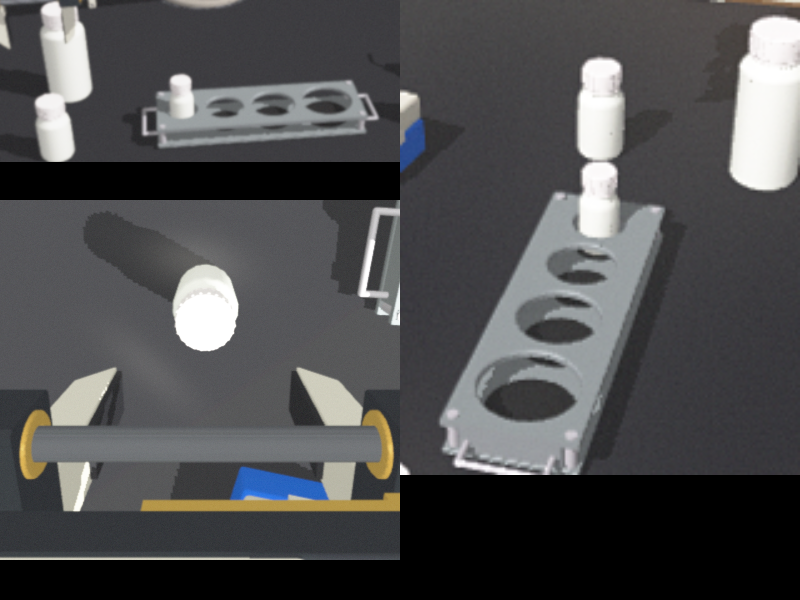

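The 60 stands in its hole. The wrist view shows the 125's cap centre at px (326,239) against a prediction of (324,243), so I'll correct by −3 mm in x and +1.3 mm in y.

Request:
{"op": "send_rows", "data": {
  "increments": [
    {"tx":0.3,"ty":0.13,"tz":3,"twist":0,"hand":-0.6},
    {"tx":0.3,"ty":0.13,"tz":7,"twist":0,"hand":-0.6},
    {"tx":0.3,"ty":0.13,"tz":9.5,"twist":0,"hand":-0.6},
    {"tx":0.3,"ty":0.13,"tz":11,"twist":0,"hand":-0.6},
    {"tx":0.3,"ty":0.13,"tz":11.7,"twist":0,"hand":-0.6},
    {"tx":0.3,"ty":0.13,"tz":11.7,"twist":0,"hand":-0.6},
    {"tx":0.3,"ty":0.13,"tz":11.7,"twist":0,"hand":1},
    {"tx":0.3,"ty":0.13,"tz":11.7,"twist":0,"hand":1},
    {"tx":0.3,"ty":0.13,"tz":11.7,"twist":0,"hand":1},
    {"tx":0.3,"ty":0.13,"tz":11.7,"twist":0,"hand":1},
    {"tx":0.3,"ty":0.13,"tz":11.7,"twist":0,"hand":1},
    {"tx":0.3,"ty":0.13,"tz":11.7,"twist":0,"hand":1}
  ],
  "newtons": 25
}}

```text
t: 12.92
tcp_pos: [0.5911, -0.3101, 0.0654]
ee_rot: [-0.0, 1.0, -0.0, 0.0]
contact_force: [-1.1, -0.9, 1.0]
gripper_width: 0.439
grip_force: 25.0
```

Request:
{"op": "send_rows", "data": {
  "increments": [
    {"tx":0,"ty":0,"tz":-2,"twist":0,"hand":1},
    {"tx":0,"ty":0,"tz":-6,"twist":0,"hand":1},
    {"tx":0,"ty":0,"tz":-11,"twist":0,"hand":1},
    {"tx":0.2,"ty":2,"tz":-14,"twist":0,"hand":1},
    {"tx":0.7,"ty":6,"tz":-14,"twist":0,"hand":1},
    {"tx":1.1,"ty":11,"tz":-14,"twist":0,"hand":1},
    {"tx":1.6,"ty":16,"tz":-14,"twist":0,"hand":1},
    {"tx":2.1,"ty":21,"tz":-14,"twist":0,"hand":1},
    {"tx":2.5,"ty":25,"tz":-14,"twist":0,"hand":1},
    {"tx":2.7,"ty":27.3,"tz":-14,"twist":0,"hand":1},
    {"tx":2.7,"ty":27.3,"tz":-12,"twist":0,"hand":1},
    {"tx":2.7,"ty":27.3,"tz":-10,"twist":0,"hand":1}
  ]
}}

```text
t: 14.42
tcp_pos: [0.5636, -0.0362, 0.1646]
ee_rot: [-0.001, 1.0, 0.0, -0.0]
contact_force: [-0.6, 0.2, -2.2]
gripper_width: 0.436
grip_force: 25.0
```

Request:
{"op": "send_rows", "data": {
  "increments": [
    {"tx":0,"ty":0,"tz":2,"twist":0,"hand":1},
    {"tx":0,"ty":0,"tz":4,"twist":0,"hand":1},
    {"tx":0,"ty":0,"tz":5,"twist":0,"hand":1},
    {"tx":0,"ty":0,"tz":5,"twist":0,"hand":1}
  ]
}}

```text
t: 14.92
tcp_pos: [0.5634, -0.0368, 0.1146]
ee_rot: [-0.0, 1.0, 0.0, -0.001]
contact_force: [-0.0, -0.3, -2.0]
gripper_width: 0.44
grip_force: 25.0
```

```bash
python3 - <<'E'
from h import *
o=ctrl.observe(); p=o['tcp_pos']; print(o['t'],p,o['gripper_width'])
S=snap('scene','s7.png'); W=snap('wrist','w7.png')
im=W['image'].copy()
for yy,r in zip(YS,(.0255,.0315,.0365,.0425)):
    t=np.linspace(0,2*np.pi,60); d=np.array([.064,.998]); e=np.array([.998,-.064]); c0=np.array([.5685,.0242])+yy*d
    P=proj(W,np.c_[c0[0]+r*np.cos(t),c0[1]+r*np.sin(t),.04+0*t]); cv2.polylines(im,[np.round(P*8).astype(np.int32)],True,(255,0,0),1,cv2.LINE_AA,3)
    print(c0)
c=np.zeros((600,640,3),np.uint8); c[:330]=im[50:380]
a=cv2.resize(S['image'][170:300,190:420],(460,260)); c[335:595,:460]=a
cv2.imwrite('pics/p125.png',c[:,:,::-1])
E
```

```text
14.925 [ 0.5634363  -0.0367921   0.11460327] 0.43952606730916916
[ 0.560084 -0.107037]
[ 0.564628 -0.036179]
[0.569876 0.045657]
[0.575828 0.138471]
```

View pics/p125.png

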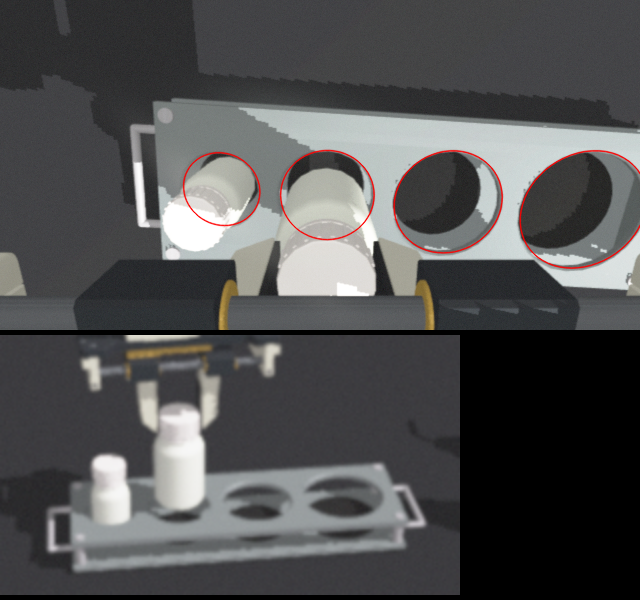

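The hole rims projected from the rack model match the wrist picture at all four holes (centres near (222,239), (328,245), (448,252), (580,260) px), and the 125 hangs upright over its own. Lowering.

Request:
{"op": "send_rows", "data": {
  "increments": [
    {"tx":-0.05,"ty":0,"tz":1.3,"twist":0,"hand":1},
    {"tx":-0.05,"ty":0,"tz":2.6,"twist":0,"hand":1},
    {"tx":-0.05,"ty":0,"tz":3.4,"twist":0,"hand":1},
    {"tx":-0.05,"ty":0,"tz":3.7,"twist":0,"hand":1},
    {"tx":-0.05,"ty":0,"tz":3.8,"twist":0,"hand":1},
    {"tx":-0.05,"ty":0,"tz":3.8,"twist":0,"hand":1}
  ]
}}

```text
t: 15.78
tcp_pos: [0.5646, -0.0369, 0.0774]
ee_rot: [-0.0, 1.0, -0.0, 0.0]
contact_force: [-0.3, 0.7, -1.8]
gripper_width: 0.44
grip_force: 25.0
```

Request:
{"op": "send_rows", "data": {
  "increments": [
    {"tx":0,"ty":0,"tz":0.15,"twist":0,"hand":1},
    {"tx":0,"ty":0,"tz":0.15,"twist":0,"hand":1}
  ]
}}

```text
t: 16.02
tcp_pos: [0.5652, -0.037, 0.0774]
ee_rot: [-0.0, 1.0, -0.0, 0.001]
contact_force: [-2.1, -0.1, 8.5]
gripper_width: 0.436
grip_force: 25.0
```

Request:
{"op": "send_rows", "data": {
  "increments": [
    {"tx":0,"ty":0,"tz":0,"twist":0,"hand":-0.1},
    {"tx":0,"ty":0,"tz":0,"twist":0,"hand":-0.1},
    {"tx":0,"ty":0,"tz":-1,"twist":0,"hand":-0.1},
    {"tx":0,"ty":0,"tz":-5,"twist":0,"hand":-0.1},
    {"tx":0,"ty":0,"tz":-10,"twist":0,"hand":-0.6},
    {"tx":0,"ty":0,"tz":-15,"twist":0,"hand":-0.6},
    {"tx":-0.8,"ty":5,"tz":-16,"twist":0,"hand":-0.6},
    {"tx":-1.6,"ty":10,"tz":-16,"twist":0,"hand":-0.6},
    {"tx":-2.4,"ty":15,"tz":-16,"twist":0,"hand":-0.6},
    {"tx":-3.2,"ty":20,"tz":-16,"twist":0,"hand":-0.6},
    {"tx":-4,"ty":25,"tz":-16,"twist":0,"hand":-0.6},
    {"tx":-4.8,"ty":30,"tz":-16,"twist":0,"hand":-0.6}
  ]
}}

```text
t: 17.52
tcp_pos: [0.6124, 0.2647, 0.2364]
ee_rot: [-0.0, 1.0, 0.0, 0.0]
contact_force: [0.8, 0.7, 0.3]
gripper_width: 0.802
grip_force: 0.0
```

Request:
{"op": "send_rows", "data": {
  "increments": [
    {"tx":-0.8,"ty":5,"tz":0,"twist":0,"hand":-0.6},
    {"tx":-1.3,"ty":8,"tz":0,"twist":0,"hand":-0.6},
    {"tx":-1.4,"ty":8.8,"tz":0,"twist":0,"hand":-0.6},
    {"tx":-1.4,"ty":8.8,"tz":0,"twist":0,"hand":-0.6}
  ]
}}

```text
t: 18.02
tcp_pos: [0.6262, 0.3507, 0.2357]
ee_rot: [-0.0, 1.0, -0.0, -0.0]
contact_force: [0.4, 0.1, 0.1]
gripper_width: 0.797
grip_force: 0.0
```

```bash
python3 - <<'E'
from h import *
o=ctrl.observe(); p=o['tcp_pos']; print(o['t'],p,o['gripper_width'])
S=snap('scene','s8.png'); W=snap('wrist','w8.png'); D=snap('side','d8.png')
print(proj(W,[[.627,.352,.133],[.635,.352,.133]]))
c=np.zeros((600,800,3),np.uint8); c[:360,:400]=W['image'][120:,120:520]
c[:360,400:]=cv2.resize(S['image'][120:300,380:580],(400,360)); 
c[360:,:400]=cv2.resize(D['image'][260:440,160:460],(400,240)); 
c[360:,400:]=cv2.resize(S['image'][180:300,210:410],(400,240)); 
cv2.imwrite('pics/q250.png',c[:,:,::-1])
E
```

```text
18.025 [0.62621374 0.35070201 0.23572073] 0.7971030237184161
[[328.6212559  234.67593062]
 [328.60964393 244.97047598]]
```

View pics/q250.png

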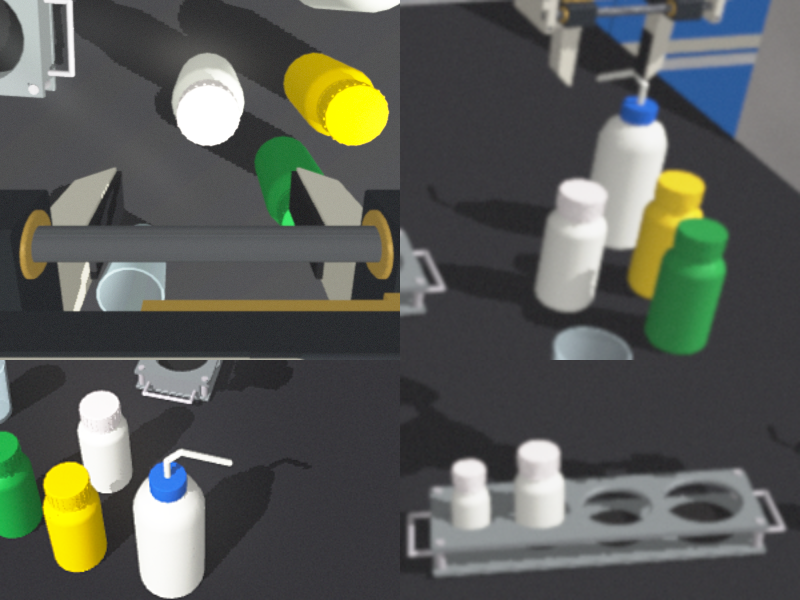

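The wrist view shows the 250's cap at px (328,232) against a prediction of (329,235). The yellow bottle at (476,234) and the green one at (410,320) are clear of the fingers. The 60 and 125 stand seated in the rack.

Request:
{"op": "send_rows", "data": {
  "increments": [
    {"tx":0.15,"ty":0,"tz":4,"twist":0,"hand":-0.6},
    {"tx":0.15,"ty":0,"tz":8,"twist":0,"hand":-0.6},
    {"tx":0.15,"ty":0,"tz":11.5,"twist":0,"hand":-0.6},
    {"tx":0.15,"ty":0,"tz":13.5,"twist":0,"hand":-0.6},
    {"tx":0.15,"ty":0,"tz":14.2,"twist":0,"hand":-0.6},
    {"tx":0.15,"ty":0,"tz":14.2,"twist":0,"hand":-0.6},
    {"tx":0.15,"ty":0,"tz":14.2,"twist":0,"hand":1},
    {"tx":0.15,"ty":0,"tz":14.2,"twist":0,"hand":1},
    {"tx":0.15,"ty":0,"tz":14.2,"twist":0,"hand":1},
    {"tx":0.15,"ty":0,"tz":14.2,"twist":0,"hand":1},
    {"tx":0.15,"ty":0,"tz":14.2,"twist":0,"hand":1},
    {"tx":0.15,"ty":0,"tz":14.2,"twist":0,"hand":1}
  ],
  "newtons": 32
}}

```text
t: 19.68
tcp_pos: [0.625, 0.3512, 0.0943]
ee_rot: [-0.0, 1.0, 0.0, 0.0]
contact_force: [-0.3, -0.6, 4.3]
gripper_width: 0.504
grip_force: 32.0
```

Request:
{"op": "send_rows", "data": {
  "increments": [
    {"tx":0,"ty":0,"tz":-2,"twist":0,"hand":1},
    {"tx":0,"ty":0,"tz":-5,"twist":0,"hand":1},
    {"tx":0,"ty":-1,"tz":-9,"twist":0,"hand":1},
    {"tx":0.5,"ty":-4,"tz":-12,"twist":0,"hand":1},
    {"tx":1.3,"ty":-8,"tz":-12,"twist":0,"hand":1},
    {"tx":2.1,"ty":-12.5,"tz":-12,"twist":0,"hand":1},
    {"tx":3,"ty":-17,"tz":-12,"twist":0,"hand":1},
    {"tx":3.9,"ty":-21.5,"tz":-12,"twist":0,"hand":1},
    {"tx":4.7,"ty":-26,"tz":-12,"twist":0,"hand":1},
    {"tx":5.3,"ty":-29,"tz":-12,"twist":0,"hand":1},
    {"tx":5.5,"ty":-30.4,"tz":-12,"twist":0,"hand":1},
    {"tx":5.5,"ty":-30.5,"tz":-12,"twist":0,"hand":1}
  ]
}}

```text
t: 21.18
tcp_pos: [0.5698, 0.0459, 0.2134]
ee_rot: [0.0, 1.0, 0.0, -0.0]
contact_force: [0.8, 0.6, -2.3]
gripper_width: 0.504
grip_force: 32.0
```

Request:
{"op": "send_rows", "data": {
  "increments": [
    {"tx":0,"ty":0,"tz":2,"twist":0,"hand":1},
    {"tx":0,"ty":0,"tz":5,"twist":0,"hand":1},
    {"tx":0,"ty":0,"tz":7,"twist":0,"hand":1},
    {"tx":0,"ty":0,"tz":7,"twist":0,"hand":1}
  ]
}}

```text
t: 21.68
tcp_pos: [0.5689, 0.0476, 0.142]
ee_rot: [-0.001, 1.0, 0.0, -0.002]
contact_force: [-0.0, -0.8, -2.6]
gripper_width: 0.505
grip_force: 32.0
```

Request:
{"op": "send_rows", "data": {
  "increments": [
    {"tx":0,"ty":0,"tz":0,"twist":0,"hand":1},
    {"tx":0,"ty":0,"tz":0,"twist":0,"hand":1}
  ]
}}

```text
t: 21.92
tcp_pos: [0.5706, 0.0464, 0.1449]
ee_rot: [-0.0, 1.0, 0.0, 0.001]
contact_force: [0.9, 0.3, -2.7]
gripper_width: 0.504
grip_force: 32.0
```

Request:
{"op": "send_rows", "data": {
  "increments": [
    {"tx":0.05,"ty":-0.05,"tz":1,"twist":0,"hand":1},
    {"tx":0.05,"ty":-0.05,"tz":2,"twist":0,"hand":1},
    {"tx":0.05,"ty":-0.05,"tz":3,"twist":0,"hand":1},
    {"tx":0.05,"ty":-0.05,"tz":3.6,"twist":0,"hand":1},
    {"tx":0.05,"ty":-0.05,"tz":3.8,"twist":0,"hand":1},
    {"tx":0.05,"ty":-0.05,"tz":3.8,"twist":0,"hand":1}
  ]
}}

```text
t: 22.68
tcp_pos: [0.5697, 0.0456, 0.1064]
ee_rot: [-0.0, 1.0, -0.0, 0.001]
contact_force: [-2.1, -0.9, 2.6]
gripper_width: 0.499
grip_force: 32.0
```

Request:
{"op": "send_rows", "data": {
  "increments": [
    {"tx":0,"ty":0,"tz":0,"twist":0,"hand":-0.4},
    {"tx":0,"ty":0,"tz":0,"twist":0,"hand":-0.4},
    {"tx":0,"ty":0,"tz":0,"twist":0,"hand":-0.4},
    {"tx":0,"ty":0,"tz":-4,"twist":0,"hand":-0.4},
    {"tx":0,"ty":0,"tz":-9,"twist":0,"hand":-1},
    {"tx":0,"ty":0,"tz":-14,"twist":0,"hand":-1},
    {"tx":2,"ty":-4.3,"tz":-16,"twist":0,"hand":-1},
    {"tx":4,"ty":-8.6,"tz":-16,"twist":0,"hand":-1},
    {"tx":6,"ty":-13,"tz":-16,"twist":0,"hand":-1},
    {"tx":8,"ty":-17.3,"tz":-16,"twist":0,"hand":-1},
    {"tx":10,"ty":-21.6,"tz":-16,"twist":0,"hand":-1},
    {"tx":12,"ty":-26,"tz":-16,"twist":0,"hand":-1}
  ]
}}

```text
t: 24.18
tcp_pos: [0.4487, -0.2157, 0.2658]
ee_rot: [-0.0, 1.0, -0.0, 0.0]
contact_force: [1.4, -0.3, 1.3]
gripper_width: 1.003
grip_force: 0.0
```

Request:
{"op": "send_rows", "data": {
  "increments": [
    {"tx":2,"ty":-4.2,"tz":0,"twist":0,"hand":-1},
    {"tx":3.5,"ty":-7.5,"tz":0,"twist":0,"hand":-1},
    {"tx":3.8,"ty":-8.2,"tz":0,"twist":0,"hand":-1},
    {"tx":3.8,"ty":-8.2,"tz":0,"twist":0,"hand":-1},
    {"tx":3.8,"ty":-8.2,"tz":0,"twist":0,"hand":-1}
  ]
}}

```text
t: 24.8
tcp_pos: [0.4119, -0.2954, 0.2657]
ee_rot: [-0.001, 1.0, 0.0, 0.0]
contact_force: [0.1, 0.4, 0.1]
gripper_width: 0.999
grip_force: 0.0
```

```bash
python3 - <<'E'
from h import *
o=ctrl.observe(); p=o['tcp_pos']; print(o['t'],p,o['gripper_width'],o['contact_force'])
S=snap('scene','s9.png'); W=snap('wrist','w9.png'); D=snap('side','d9.png')
print(proj(W,[[.412,-.296,.169],[.420,-.296,.169]]))
c=np.zeros((600,800,3),np.uint8); c[:360,:400]=W['image'][120:,120:520]
c[:360,400:]=cv2.resize(S['image'][120:300,100:300],(400,360)); 
c[360:,:400]=cv2.resize(D['image'][80:296,190:450],(289,240))[:,:1].repeat(400,1)*0
c[360:,:289]=cv2.resize(D['image'][80:296,190:450],(289,240))
c[360:,400:]=cv2.resize(S['image'][180:300,210:410],(400,240)); 
cv2.imwrite('pics/q500.png',c[:,:,::-1])
E
```

```text
24.8 [ 0.41194289 -0.29538289  0.26573381] 0.998717234139632 [0.10138039 0.44680268 0.06524569]
[[324.89988867 236.23585875]
 [324.89327287 246.73346414]]
```

View pics/q500.png

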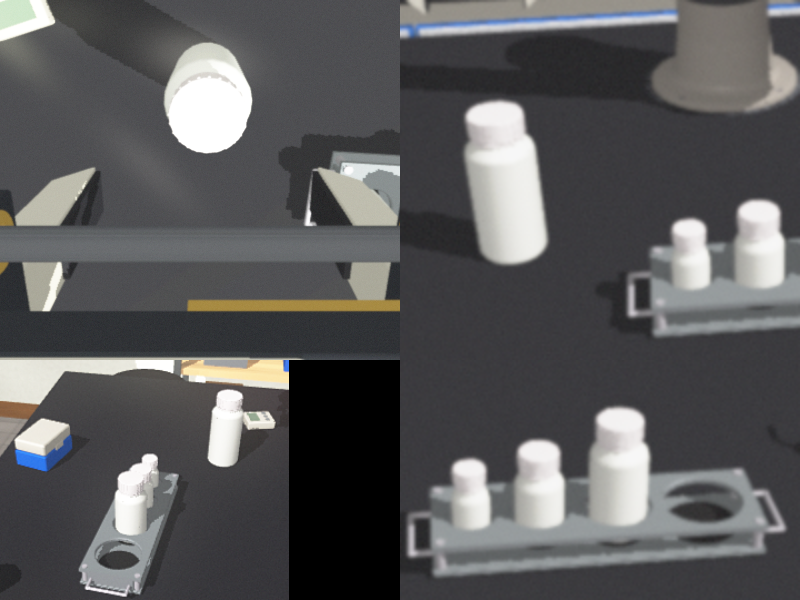

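Three bottles are seated. The wrist view shows the 500's cap at px (328,235) against a prediction of (325,236), so I'll shift +2 mm in y.

Request:
{"op": "send_rows", "data": {
  "increments": [
    {"tx":0.1,"ty":0.2,"tz":4,"twist":0,"hand":-1},
    {"tx":0.1,"ty":0.2,"tz":8,"twist":0,"hand":-1},
    {"tx":0.1,"ty":0.2,"tz":11,"twist":0,"hand":-1},
    {"tx":0.1,"ty":0.2,"tz":13,"twist":0,"hand":-1},
    {"tx":0.1,"ty":0.2,"tz":13.8,"twist":0,"hand":-1},
    {"tx":0.1,"ty":0.2,"tz":13.8,"twist":0,"hand":-1},
    {"tx":0.1,"ty":0.2,"tz":13.8,"twist":0,"hand":1},
    {"tx":0.1,"ty":0.2,"tz":13.8,"twist":0,"hand":1},
    {"tx":0.1,"ty":0.2,"tz":13.8,"twist":0,"hand":1},
    {"tx":0.1,"ty":0.2,"tz":13.8,"twist":0,"hand":1},
    {"tx":0.1,"ty":0.2,"tz":13.8,"twist":0,"hand":1},
    {"tx":0.1,"ty":0.2,"tz":13.8,"twist":0,"hand":1}
  ],
  "newtons": 45
}}

```text
t: 26.45
tcp_pos: [0.4105, -0.2944, 0.1279]
ee_rot: [-0.0, 1.0, 0.0, 0.0]
contact_force: [-0.5, 0.8, 2.4]
gripper_width: 0.611
grip_force: 45.0
```

Request:
{"op": "send_rows", "data": {
  "increments": [
    {"tx":0,"ty":0,"tz":-1.5,"twist":0,"hand":1},
    {"tx":0,"ty":0,"tz":-4,"twist":0,"hand":1},
    {"tx":0,"ty":0.5,"tz":-7.5,"twist":0,"hand":1},
    {"tx":0,"ty":2.5,"tz":-10,"twist":0,"hand":1},
    {"tx":0,"ty":6,"tz":-10,"twist":0,"hand":1},
    {"tx":0,"ty":10,"tz":-10,"twist":0,"hand":1},
    {"tx":0,"ty":14.5,"tz":-10,"twist":0,"hand":1},
    {"tx":0,"ty":19,"tz":-10,"twist":0,"hand":1},
    {"tx":0,"ty":23.5,"tz":-10,"twist":0,"hand":1},
    {"tx":0,"ty":28,"tz":-10,"twist":0,"hand":1},
    {"tx":0,"ty":32,"tz":-10,"twist":0,"hand":1},
    {"tx":0,"ty":36,"tz":-10,"twist":0,"hand":1}
  ]
}}

```text
t: 27.95
tcp_pos: [0.4095, 0.0669, 0.2268]
ee_rot: [-0.0, 1.0, -0.0, -0.001]
contact_force: [1.0, -1.2, -4.8]
gripper_width: 0.611
grip_force: 45.0
```

Request:
{"op": "send_rows", "data": {
  "increments": [
    {"tx":0,"ty":4,"tz":0,"twist":0,"hand":1},
    {"tx":-1.5,"ty":6.5,"tz":0,"twist":0,"hand":1},
    {"tx":-4,"ty":7.2,"tz":0,"twist":0,"hand":1},
    {"tx":-7.5,"ty":7.2,"tz":0,"twist":0,"hand":1},
    {"tx":-11,"ty":7.2,"tz":0,"twist":0,"hand":1},
    {"tx":-14,"ty":7.2,"tz":0,"twist":0,"hand":1},
    {"tx":-16,"ty":7.2,"tz":0,"twist":0,"hand":1},
    {"tx":-16.5,"ty":7.2,"tz":0,"twist":0,"hand":1},
    {"tx":-16.5,"ty":7.2,"tz":2,"twist":0,"hand":1},
    {"tx":-16.5,"ty":7.2,"tz":4.5,"twist":0,"hand":1},
    {"tx":-16.5,"ty":7.2,"tz":4.5,"twist":0,"hand":1},
    {"tx":-16.5,"ty":7.2,"tz":4.5,"twist":0,"hand":1}
  ]
}}

```text
t: 29.45
tcp_pos: [0.5754, 0.1377, 0.1835]
ee_rot: [-0.0, 1.0, 0.0, 0.0]
contact_force: [-0.3, -0.3, -4.7]
gripper_width: 0.607
grip_force: 45.0
```

```bash
python3 - <<'E'
from h import *
print([ctrl.observe()[k] for k in('t','tcp_pos','contact_force','gripper_width')])
S=snap('scene','s10.png'); D=snap('side','d10.png')
c=np.zeros((400,800,3),np.uint8)
c[:,:400]=cv2.resize(S['image'][130:290,230:430][:, 20:180],(400,400)); c[:,400:]=cv2.resize(D['image'][130:330,220:420],(400,400))
cv2.imwrite('pics/p500.png',c[:,:,::-1])
E
```

```text
[29.45, array([0.57536675, 0.1376833 , 0.18353227]), array([-0.27968284, -0.29100042, -4.7069272 ]), 0.6074423262507778]
```

View pics/p500.png

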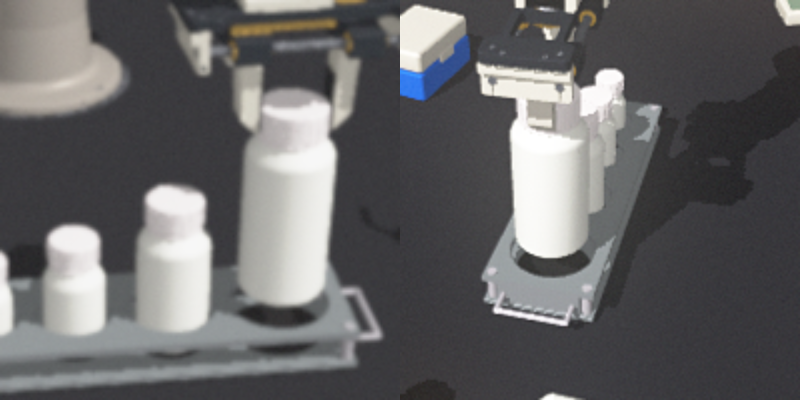

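The 500 hangs upright over the largest hole, at side crop (548,250). Lowering.

Request:
{"op": "send_rows", "data": {
  "increments": [
    {"tx":-0.05,"ty":0.07,"tz":1,"twist":0,"hand":1},
    {"tx":-0.05,"ty":0.07,"tz":2,"twist":0,"hand":1},
    {"tx":-0.05,"ty":0.07,"tz":3,"twist":0,"hand":1},
    {"tx":-0.05,"ty":0.07,"tz":3.8,"twist":0,"hand":1},
    {"tx":-0.05,"ty":0.07,"tz":4.2,"twist":0,"hand":1},
    {"tx":-0.05,"ty":0.07,"tz":4.3,"twist":0,"hand":1},
    {"tx":-0.05,"ty":0.07,"tz":4.3,"twist":0,"hand":1}
  ]
}}

```text
t: 30.42
tcp_pos: [0.5761, 0.1383, 0.14]
ee_rot: [-0.0, 1.0, 0.0, 0.0]
contact_force: [0.5, -0.5, -5.1]
gripper_width: 0.611
grip_force: 45.0
```

Request:
{"op": "send_rows", "data": {
  "increments": [
    {"tx":0,"ty":0,"tz":0.1,"twist":0,"hand":1},
    {"tx":0,"ty":0,"tz":0.1,"twist":0,"hand":1}
  ]
}}

```text
t: 30.68
tcp_pos: [0.5764, 0.1384, 0.1399]
ee_rot: [-0.0, 1.0, 0.0, 0.001]
contact_force: [-1.7, -0.5, 3.3]
gripper_width: 0.615
grip_force: 45.0
```

Request:
{"op": "send_rows", "data": {
  "increments": [
    {"tx":0,"ty":0,"tz":0,"twist":0,"hand":-0.7},
    {"tx":0,"ty":0,"tz":0,"twist":0,"hand":-0.7},
    {"tx":0,"ty":0,"tz":0,"twist":0,"hand":-0.7},
    {"tx":0,"ty":0,"tz":-1,"twist":0,"hand":-0.7},
    {"tx":0,"ty":0,"tz":-4,"twist":0,"hand":-0.7},
    {"tx":0,"ty":0,"tz":-8,"twist":0,"hand":-0.7},
    {"tx":3,"ty":0,"tz":-11,"twist":0,"hand":-0.7},
    {"tx":8,"ty":0,"tz":-11,"twist":0,"hand":-0.7},
    {"tx":13,"ty":0,"tz":-11,"twist":0,"hand":-0.7},
    {"tx":16,"ty":0,"tz":-11,"twist":0,"hand":-0.7},
    {"tx":16,"ty":0,"tz":-11,"twist":0,"hand":-0.7},
    {"tx":16,"ty":0,"tz":-11,"twist":0,"hand":-0.7}
  ]
}}

```text
t: 32.17
tcp_pos: [0.4168, 0.1383, 0.2494]
ee_rot: [-0.0, 1.0, 0.0, 0.001]
contact_force: [0.9, 0.6, 0.1]
gripper_width: 0.854
grip_force: 0.0
```

```bash
python3 - <<'E'
from h import *
S=snap('scene','s11.png'); D=snap('side','d11.png')
c=np.zeros((400,800,3),np.uint8)
c[:,:400]=cv2.resize(S['image'][130:330,210:410],(400,400)); c[:,400:]=cv2.resize(D['image'][130:330,220:420],(400,400))
cv2.imwrite('pics/fin.png',c[:,:,::-1])
for n,r,h in zip(('60','125','250','500'),YS,(.086,.102,.133,.169)):
    q=np.array([.5685,.0242])+r*np.array([.064,.998]); print(n,'scene',proj(S,[*q,.012+h]).round(0)-[210,130],'side',proj(D,[*q,.012+h]).round(0)-[220,130])
E
```

```text
60 scene [[ 35. 104.]] side [[105.  38.]]
125 scene [[70. 95.]] side [[98. 48.]]
250 scene [[110.  80.]] side [[89. 56.]]
500 scene [[156.  62.]] side [[75. 66.]]
```

View pics/fin.png

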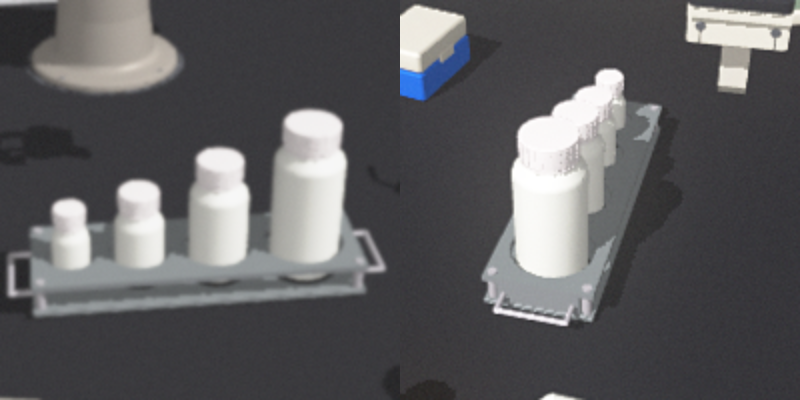

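All four bottles stand upright in their own holes. The cap tops, at scene crop (69,207), (138,190), (220,158), (313,120), agree with the predicted seated positions to within about 2 px.

```bash
python3 -c "
from station import ctrl
print(ctrl.close_job())"
```

```text
the job is handed in; nothing more can be done
None
```

I handed the job in at about 32 s with the four sample bottles upright in their own holes, 60, 125, 250 and 500 from smallest to largest; I never moved the wash bottle or the yellow and green look-alikes.

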